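# Tap the bottle rack's wedge tight

### The job

The wooden bottle rack is nearly assembled: its left rail is already wedged, but on the right the wedge has only been started by hand and the rail is still loose. Take the wooden mallet and, touching the rack with nothing else, drive the right-hand wedge sideways, towards the middle of the rack, with a series of at least three separate light taps on its thick end, until the rail is drawn home and the wedge stops advancing and sits tight; no hard blows, which would split the wood, and strike nothing but the wedge. Then lay the mallet down on the worktop and let go, leaving the things round about where they are.

Things in the scene. Friction and masses are not known exactly. Their poses are not given: they have to be found in the camera images.
- rack: bottle rack, light wood, fixed: two upright boards 18 thick, 320 wide (y), 130 high with two bottle hollows each, joined by two rails; 180 deep. Origin: centre of underside; x to its back, y to its left, z up. Front board's outer face at x = -90. Each rail ends in a tenon through that board, at y = +90 (finished, leave it) and y = -90 (loose), with a wedge lying across it.
- slot (a point): middle of the loose right-hand tenon's wedge slot, at (-102, -90, 60) in the rack's frame, same axes. The tenon is 56 wide (y), 34 high and stands 37 to 44 out of the front board. The slot runs through it along y, 15.5 high, between the board's face and the slot's slanting outer wall, which has the wedge's taper.
- rail (a joint): how far (m) the loose right-hand rail has been drawn out toward the robot: 0 fully slack, 0.003 home, its shoulder seated in the front board. It rubs (1.5 N), stays where it is, and is drawn out by the wedge alone.
- wedge: right-hand wedge, brown wood, about 100 g, 130 long, 14 high, one face flat (against the board), the other tapered 1 in 6: 33 thick at the end to be struck, 11 at the other. Origin: mid-length on the flat face at the underside; y along it, the way it is driven (the rack's y), z up. Starts loose, its middle 24 to 30 short of the slot's middle; held by the slot, level within 2 degrees.
- wedge_end (a point): centre of the wedge's thick end (33 wide, 14 high, 60 above the worktop), to be struck along the wedge's y. When tight it is 39 to 68 short of the slot's middle (differs each time, not shown by the poses: feel it). It yields to 1 to 4 N until the rail is home, then resists within 1 or 2 mm; if light taps of 5 to 8 N (at the wrist) no longer move it, it is tight. Over 45 N splits it.
- mallet: wooden kitchen mallet, about 280 g, lying on its side: block head 48 (along x, the handle's line) x 78 (along y, striking faces at y = +39 and -39) x 48 high; handle 20 thick, 168 long from the head towards -x, axis 24 above the underside. Origin: under the head's centre at the underside; balance point 10 behind the head's centre.
- mallet_grip (a point): point on the handle's axis 42 behind the head's centre (18 behind the head's back face), 24 above the underside: a good place to grip firmly (50 to 60 N), fingers closing along the mallet's y. A stronger tap than about 15 N may twist the mallet in the grip.
- lemon_1: lemon, 71x53x51; bystander, leave alone.
- lime_1: lime, 60x48x48; bystander, leave alone.
- peeler_1: peeler with a long handle, 170x25x18; bystander, leave alone.
- tape_1: roll of tape, 104 across, 25 high; bystander, leave alone.
- garlic_1: bulb of garlic on the chopping board, 56 across; bystander, leave alone.
- mug_1: mug, 90x130x98; bystander, leave alone.
- teaspoon_1: teaspoon, 138x28x12; bystander, leave alone.
- keys_1: bunch of keys, 112x120x8; bystander, leave alone.

How it is judged (in metres and radians):
On the way, in this order (a step that is already met when the one before it is completed fails the run):
1. the mallet is held and lifted off the worktop (height (world z) of mallet above 0.02 m and contact force between the fingers and mallet above 1 N), for 0.1 s.
2. first tap on the wedge with the mallet (contact force between mallet and wedge above 0.5 N).
3. the mallet comes off the wedge (contact force between mallet and wedge below 0.1 N), for 0.1 s.
4. second tap (contact force between mallet and wedge above 0.5 N).
5. the mallet comes off again (contact force between mallet and wedge below 0.1 N), for 0.1 s.
6. third tap (contact force between mallet and wedge above 0.5 N).
7. rail drawn home, wedge tight, mallet off the wedge (value of joint rail above 0.0025 m and contact force between wedge and rail above 6 N and contact force between mallet and wedge below 0.1 N), for 0.2 s.
At the end, for the whole second after the job is handed in: the rail is drawn home (at least 2.5 of its 3 mm), the wedge is tight (it presses on the tenon with more than 6 N, by itself) and at rest, and the mallet lies at rest on the worktop, handle level within 12 degrees, not leaning on the rack (value of joint rail above 0.0025 m and contact force between wedge and rail above 6 N and linear speed of wedge below 0.01 m/s and height (world z) of mallet between -0.01 and 0.04 m and angle between mallet's own x axis and vertical between 1.35 and 1.8 rad and linear speed of mallet below 0.02 m/s and contact force between mallet and rack below 0.1 N); the robot touches nothing.
It fails at once if the wedge is struck or pushed with more than 45 N (contact force between mallet and wedge above 45 N).
It fails at once if the mallet strikes the rack or the tenon (more than 5 N) (contact force between mallet and rack above 5 N or contact force between mallet and rail above 5 N).
It fails at once if the robot itself presses on wedge, rail or rack (more than 3 N) (contact force between any of the fingers, the arm and wedge above 3 N or contact force between any of the fingers, the arm and rail above 3 N or contact force between any of the fingers, the arm and rack above 3 N).
It fails at once if a bystander is moved more than 2 cm (distance of any of lemon_1, lime_1, peeler_1, tape_1, keys_1, garlic_1, mug_1, teaspoon_1 from where it was at the start of the episode above 0.02 m).
It also fails if it takes over 58 s, if anything falls off the work surface, if the arm or the gripper's body presses on something with over 40 N, if the wrist force passes 120 N, or if a joint passes its speed limit or range.

### The arm

A 6-joint arm with a two-finger parallel gripper is mounted at the origin on a cart in front of the work surface, level with it; the furniture and walls round the work are solid. World frame = base frame: x ahead of the robot, y to its left, z up, the work surface at z = 0. Lengths are in m, angles in degrees, forces in N, time in s.
With the tool pointing down it reaches from about 0.3 to 0.75 m from the base axis. Payload 8.5 kg.
Tool frame: the origin (TCP) lies midway between the tips of the shut fingers; the grasp point (between the pads) lies 19 mm behind it; z points along the fingers, y is the line along which they close (so a half turn about z gives the same grasp; the last joint's range is limited). The gripper opens to 88 mm and grips with 3 to 60 N. Pads are 18 mm wide; open, the fingers measure 123 mm over their backs; the gripper's body (75 mm by 187 mm) begins 45 mm behind the grasp point.
Start: joints at [-75.648, 21.807, 74.336, -0, 83.858, -12.336], TCP at [0.247, -0.491, 0.239] pointing down, gripper open.
Joint ranges: [-178.18, 178.18], [-50.72, 133.34], [12.68, 142.11], [-81.47, 261.47], [9.98, 163.14], [-165.26, 165.26]. Speed limits (degrees/s): [136.94, 136.94, 180, 180, 180, 180].

### API

Orientations are given as a 3x3 rotation matrix whose columns are the frame's x, y, z axes.
In Python, from rig import r, effector, kinematics, viewer, ticket, finder, telemetry gives the robot as it stands. Calls block until the motion is done:
- r.move_to(position, orientation): joint-space move of the TCP to a pose.
- r.move_straight(position, v=0.15, orientation=None, stop_force=None): straight line of the TCP; orientation=None keeps the orientation; v is the mean speed in m/s. With stop_force (N) it stops when the force on the tool has changed by that much, and returns True; else False.
- r.move_j(angles): joint-space move.
- effector.open_jaws() and effector.gripper_close(): open the fingers fully, or close them until they stop; the grip force is fixed at half the most.
- r.wait(seconds).
- kinematics.inverse_kinematics(position, orientation): joint angles nearest the present ones, or None.
- viewer.snapshot(name): name is "side" or "top"; returns a dict with "image" (400x640x3 uint8, red, green, blue), "depth" (400x640 float32, m along the optical axis (not along the pixel's ray), 0 where there is no reading), "fx", "fy", "cx", "cy" (pixels), "origin" and "rotation" of the camera in the world. Camera axes: x right, y up, looking along -z (the intrinsics and any distortion apply to the point x, -y, -z); pixel columns grow to the right and rows downward; lengths in m; the calibration is good to about 2 mm. A picture is of the moment at which its call begins.
A pose or a line that the arm cannot do raises r.MotionError and nothing moves.
- ticket.sign_off(): hands the job in; it is judged then, once.
Trained networks look in a picture, given as the dict that the camera call returned (one of the last four; its "shot" number tells which), for a name from the list of things; names that differ only in an ending like _2 or _b are one class to them, and where a whole thing is asked for, a point or a joint stands for the part that bears it (a point fixed in the world has none). Each returns a list of dicts, best first, with "confidence" (0 to 1); they miss things now and then, are a little off and sometimes report something else, mostly with a low value. They report only what shows in the picture. A call takes as long as a camera call.
- finder.find_in(picture, query): "box" ([left, top, right, bottom] in pixels, round what is visible of it).
Readings, each from a call of its own:
- telemetry.get_time_s(): time.
- telemetry.get_qpos(): joint angles.
- telemetry.get_dq(): joint speeds.
- telemetry.get_effort(): joint torques, N m.
- telemetry.get_tcp_pos(): TCP position.
- telemetry.get_eef_rot(): TCP orientation.
- telemetry.get_force(): force on the tool from outside, world axes, zero at the start.
- telemetry.get_torque(): the same for the moment, N m.
- telemetry.get_opening(): opening from 0.0 (shut) to 1.0 (fully open).
- telemetry.get_finger_force(): force on a finger pad.
Only numpy, scipy, OpenCV 4.12 (cv2) and the standard library are available. Lean on these libraries where they do the work, as an engineer would, in place of code of your own. Each camera call takes 0.05 s, during which the arm holds its last target. There are 200 camera calls.

## Working session

There is one attempt and no reset: what is moved stays moved. The work goes in short steps, each a Python script; the robot and the scene stay as the last script left them, time stands still between calls to the robot, and variables do not carry over. Pictures are saved under pics/ and viewed, at most 10 in all, crops included, and the job is handed in when it is done.

```bash
mkdir -p pics; ls
python3 - <<'E'
from rig import r, effector, kinematics, viewer, ticket, finder, telemetry
import cv2,pickle
for n in("top","side"):
    s=viewer.snapshot(n); cv2.imwrite(f"pics/{n}1.png",s["image"][:,:,::-1]); pickle.dump(s,open(n+".pkl","wb"))
    print(n,s["fx"],s["fy"],s["cx"],s["cy"],s["origin"],s["rotation"],[k for k in s])
    for q in ["rack","wedge","mallet","mug_1","keys_1","tape_1","peeler_1","teaspoon_1","lemon_1","lime_1"]:
        print(q,[(d["box"],round(d["confidence"],2)) for d in finder.find_in(s,q)][:2])
print(telemetry.get_time_s())
E
```

```text
pics
rig.py
top 408.9809193831442 408.9809193831442 320.43719680577743 199.7969244450015 [0.38976378 0.08521259 1.30962895] [[ 0.0045437   0.98917437 -0.14667454]
 [-0.99989036  0.00242699 -0.01460712]
 [-0.01409301  0.14672483  0.98907695]] ['image', 'depth', 'fx', 'fy', 'cx', 'cy', 'origin', 'rotation', 'shot']
rack [([287.1, 160.0, 392.8, 233.5], 0.66), ([214.0, 258.9, 234.4, 269.4], 0.58)]
wedge [([356.7, 167.2, 383.8, 237.8], 0.62), ([378.2, 223.4, 400.4, 236.8], 0.52)]
mallet [([432.6, 216.4, 472.1, 286.5], 0.67)]
mug_1 [([407.6, 160.1, 429.6, 168.2], 0.58)]
keys_1 [([445.8, 179.1, 478.5, 202.2], 0.67)]
tape_1 [([236.3, 240.2, 271.9, 277.9], 0.61), ([167.1, 191.3, 211.0, 213.2], 0.58)]
peeler_1 [([169.2, 191.8, 211.6, 215.3], 0.76)]
teaspoon_1 [([335.2, 251.0, 356.6, 287.9], 0.7)]
lemon_1 [([184.8, 254.6, 203.1, 271.1], 0.6)]
lime_1 [([214.0, 256.2, 233.9, 270.0], 0.73), ([427.9, 221.1, 474.1, 289.9], 0.51)]
side 450.7786228700156 450.7786228700156 323.63563571899687 200.57792523750138 [-0.02026961  0.90044147  1.1193355 ] [[-0.80638288  0.43280086 -0.40302614]
 [-0.59136489 -0.58336732  0.55674962]
 [ 0.00584943  0.68728887  0.72636065]] ['image', 'depth', 'fx', 'fy', 'cx', 'cy', 'origin', 'rotation', 'shot']
rack [([266.0, 137.0, 373.3, 240.2], 0.63)]
wedge [([354.5, 172.7, 385.3, 195.9], 0.59), ([267.0, 137.5, 376.0, 241.5], 0.54)]
mallet [([396.9, 142.1, 424.7, 172.0], 0.86)]
mug_1 [([320.5, 123.3, 348.8, 153.0], 0.87)]
keys_1 [([372.0, 136.1, 386.8, 151.4], 0.53)]
tape_1 [([308.5, 265.3, 343.9, 301.1], 0.67), ([357.6, 172.4, 385.4, 195.8], 0.39)]
peeler_1 [([201.3, 283.5, 256.2, 316.7], 0.67)]
teaspoon_1 []
lemon_1 [([276.1, 322.3, 298.2, 346.1], 0.94)]
lime_1 [([358.3, 172.7, 385.4, 194.4], 0.59), ([303.0, 298.0, 318.4, 322.0], 0.5)]
1.1
```

Run:
```python
import cv2
a=cv2.imread("pics/top1.png")[120:310,270:510]; cv2.imwrite("pics/topc.png",cv2.resize(a,(758,600),interpolation=cv2.INTER_CUBIC))
a=cv2.imread("pics/side1.png")[100:300,240:500]; cv2.imwrite("pics/sidec.png",cv2.resize(a,(780,600),interpolation=cv2.INTER_CUBIC))
```

```text
(no output)
```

View pics/topc.png

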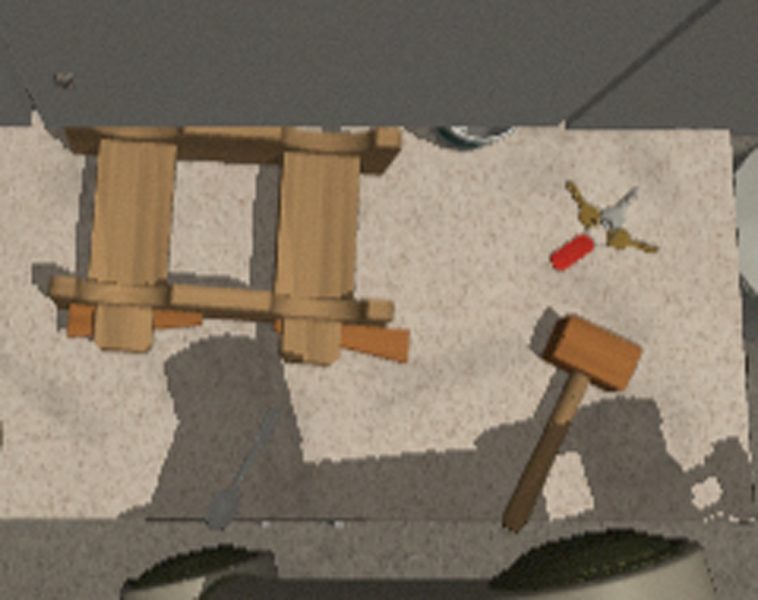

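View pics/sidec.png

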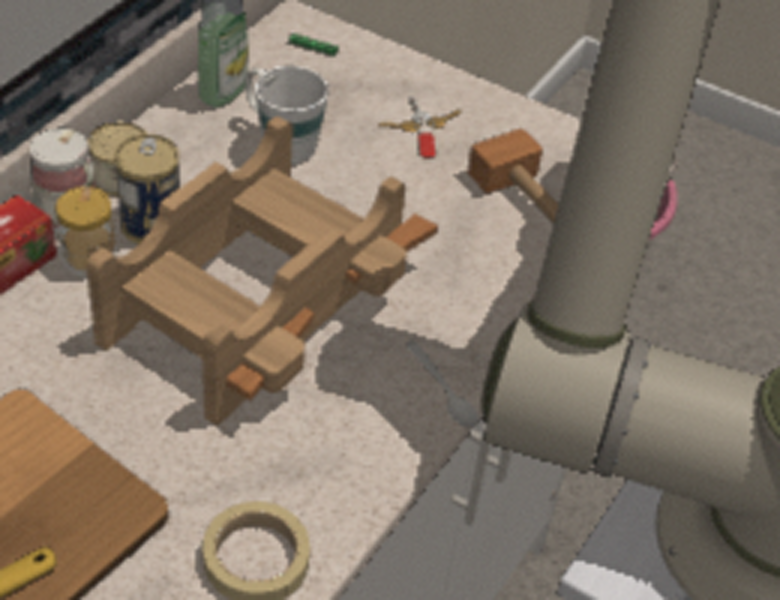

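View pics/top1.png

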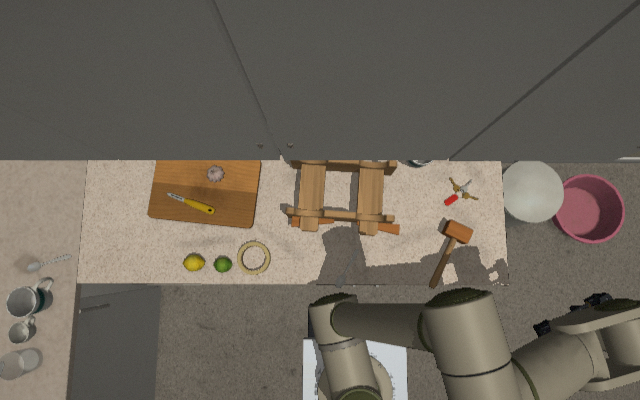

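The top view shows the wedge's thick end at about pixel (399,230). The mallet head is at (458,231), with its handle running to (433,286). The keys are at (460,190) and the teaspoon is near (345,270). Next I'll measure the poses from depth.

```bash
cat > h.py <<'E'
import numpy as np,cv2,pickle
def cloud(s):
    v,u=np.mgrid[:400,:640]; d=s["depth"]
    p=np.stack([(u-s["cx"])/s["fx"]*d,-(v-s["cy"])/s["fy"]*d,-d],-1)
    w=p@np.array(s["rotation"]).T+np.array(s["origin"]); w[d==0]=np.nan
    return w
def axes(s): return cloud(s)
E
python3 - <<'E'
from h import *
s=pickle.load(open("top.pkl","rb")); w=cloud(s)
def reg(u0,v0,u1,v1,z0,z1):
    q=w[v0:v1,u0:u1].reshape(-1,3); return q[(q[:,2]>z0)&(q[:,2]<z1)]
print("table",np.nanmedian(w[240:260,400:425,2]))
h=reg(425,210,480,292,.04,.06); print("head",len(h),cv2.minAreaRect((h[:,:2]*1000).astype(np.float32)),np.median(h,0))
g=reg(425,225,480,292,.02,.04); print("handle",len(g),cv2.fitLine((g[:,:2]*1000).astype(np.float32),cv2.DIST_HUBER,0,.01,.01).ravel(),g.min(0),g.max(0))
hsv=cv2.cvtColor(s["image"],cv2.COLOR_RGB2HSV)
q=reg(370,215,405,240,.055,.08); print("wedge/tenon")
for v in range(218,238):
    print(v,[f"{w[v,u,0]*1000:.0f},{w[v,u,1]*1000:.0f},{w[v,u,2]*1000:.0f}" for u in range(358,404,4)])
# rack front board top edge: z>.09
f=reg(280,195,400,235,.09,.14); print("front",len(f),cv2.minAreaRect((f[:,:2]*1000).astype(np.float32)))
b=reg(280,155,400,180,.09,.14); print("back",len(b),cv2.minAreaRect((b[:,:2]*1000).astype(np.float32)))
rr=reg(280,155,400,235,.08,.14);print("all",cv2.minAreaRect((rr[:,:2]*1000).astype(np.float32)),np.nanmax(rr[:,2]))
k=reg(440,170,490,210,.003,.04);print("keys",k.min(0),k.max(0))
m=reg(400,150,440,180,.03,.14);print("mug",m.min(0),m.max(0))
print("cabinet z near mallet x", [(u,v,w[v,u].round(3)) for u,v in [(320,150),(400,140),(480,150),(320,60),(530,190)]])
E
```

```text
table 0.0006083878797493725
head 413 ((413.4463195800781, -288.38250732421875), (77.64946746826172, 202.19081115722656), 64.04647827148438) [ 0.48101608 -0.32068555  0.04830208]
handle 431 [   0.8991495    -0.43764168  386.949      -271.3161    ] [ 0.30799929 -0.34279359  0.02055039] [ 0.50167625 -0.22965533  0.03982448]
wedge/tenon
218 ['514,-8,112', '515,-20,101', '516,-33,94', '515,-45,95', '516,-57,95', '515,-68,101', '514,-78,111', '512,-87,129', '512,-98,132', '513,-112,121', '526,-145,-2', '525,-157,4']
219 ['511,-8,106', '512,-21,96', '512,-32,99', '513,-45,92', '512,-56,96', '512,-68,102', '511,-78,110', '509,-87,128', '509,-99,130', '510,-111,125', '522,-143,6', '522,-157,-1']
220 ['511,-11,74', '511,-22,80', '510,-33,89', '510,-45,93', '509,-56,99', '509,-67,104', '508,-77,115', '506,-87,127', '506,-99,130', '507,-112,120', '520,-145,-5', '519,-157,-0']
221 ['509,-11,71', '508,-23,75', '508,-34,81', '508,-46,80', '508,-58,83', '508,-70,83', '507,-80,94', '506,-91,105', '505,-102,111', '516,-132,-2', '515,-143,7', '516,-157,-1']
222 ['506,-11,67', '505,-22,76', '505,-34,80'
[... 2807 characters left out ...]
25), (319.4537048339844, 18.751110076904297), 86.0046157836914)
back 576 ((685.7651977539062, 35.84881591796875), (317.6180419921875, 19.35987663269043), 86.06405639648438)
all ((585.9737548828125, 43.053680419921875), (321.095458984375, 216.3430938720703), 86.95288848876953) 0.13615398387609234
keys [ 0.55444117 -0.44199232  0.00300305] [ 0.68253183 -0.27993334  0.01120341]
mug [ 0.67919835 -0.23689118  0.03101109] [ 0.70868788 -0.17119682  0.10230308]
cabinet z near mallet x [(320, 150, array([0.587, 0.097, 0.592])), (400, 140, array([ 0.588, -0.036,  0.653])), (480, 150, array([ 0.587, -0.19 ,  0.592])), (320, 60, array([0.588, 0.092, 0.927])), (530, 190, array([ 0.697, -0.799, -0.455]))]
```

```bash
cat >> h.py <<'E'
def mallet(s,box,z0):
    "head rect and handle line from points above z0 (mallet underside at z0)"
    w=cloud(s);u0,v0,u1,v1=box;q=w[v0:v1,u0:u1].reshape(-1,3)
    h=q[(q[:,2]>z0+.041)&(q[:,2]<z0+.056)]
    g=q[(q[:,2]>z0+.02)&(q[:,2]<z0+.042)]
    c=np.median(h[:,:2],0)
    for _ in range(5):
        h=h[np.linalg.norm(h[:,:2]-c,axis=1)<.05]; c=np.mean(h[:,:2],0)
    d=np.linalg.norm(g[:,:2]-c,axis=1); g=g[(d>.06)&(d<.2)]
    l=cv2.fitLine((g[:,:2]*1000).astype(np.float32),cv2.DIST_HUBER,0,.01,.01).ravel()
    R=cv2.minAreaRect((h[:,:2]*1000).astype(np.float32))
    n=np.array([-l[1],l[0]]); 
    return dict(c=c*1000,rect=R,yaw=np.degrees(np.arctan2(l[1],l[0])),line=l,off=(c*1000-l[2:])@n,top=np.median(h[:,2]),n=len(h))
E
python3 - <<'E'
from h import *
from rig import kinematics,telemetry,viewer
s=pickle.load(open("top.pkl","rb"))
m=mallet(s,(425,205,485,292),0); print(m)
w=cloud(s)
q=w[220:238,380:406].reshape(-1,3); q=q[(q[:,2]>.055)&(q[:,2]<.075)&(q[:,1]<-.11)]
print("wedge end", cv2.boundingRect((q[:,:2]*1000).astype(np.float32)),q.min(0),q.max(0))
def T(a,f=0):
    a=np.radians(a); y=np.array([-np.sin(a),np.cos(a),0])*(1-2*f); z=np.array([0,0,-1.]); return np.column_stack([np.cross(y,z),y,z])
print(telemetry.get_eef_rot())
for f in(0,1):
  for a,p in((-25,(.445,-.304,.005)),(-4,(.43,-.17,.04))): print(f,a,kinematics.inverse_kinematics(p,T(a,f)))
E
```

```text
{'c': array([ 481.52370414, -320.75890553]), 'rect': ((482.0526123046875, -321.67669677734375), (77.7386245727539, 48.8549919128418), 63.50956344604492), 'yaw': np.float32(-26.263777), 'line': array([   0.89676636,   -0.44250432,  368.4676    , -262.33347   ],
      dtype=float32), 'off': np.float64(-2.366151009982928), 'top': np.float64(0.04841506885389846), 'n': 401}
wedge end (469, -137, 35, 27) [ 0.46998301 -0.1364004   0.05562889] [ 0.50367268 -0.11097549  0.07062089]
[[ 8.93450451e-01  4.49161766e-01 -8.99990094e-06]
 [ 4.49161766e-01 -8.93450450e-01  1.96393239e-05]
 [ 7.80267886e-07 -2.15891742e-05 -1.00000000e+00]]
0 -25 [-4.69319176e+01  3.69733773e+01  9.29505407e+01 -2.54444375e-14
  5.00760820e+01 -1.11931918e+02]
0 -4 [-3.62925870e+01  2.85253902e+01  1.03669382e+02 -2.54444375e-14
  4.78052280e+01 -1.22292587e+02]
1 -25 [-4.69319176e+01  3.69733773e+01  9.29505407e+01 -2.54444375e-14
  5.00760820e+01  6.80680824e+01]
1 -4 [-3.62925870e+01  2.85253902e+01  1.03669382e+02 -2.54444375e-14
  4.78052280e+01  5.77074130e+01]
```

```bash
cat >> h.py <<'E'
def T(a):
    a=np.radians(a); y=-np.array([-np.sin(a),np.cos(a),0]); z=np.array([0,0,-1.]); return np.column_stack([np.cross(y,z),y,z])
E
python3 - <<'E'
from h import *
from rig import *
a=-26.4; p=np.array([.4471,-.3039,.006])
r.move_to(p+[0,0,.12],T(a)); 
print("hit",r.move_straight(p,v=.1,stop_force=15)); print(telemetry.get_tcp_pos(),telemetry.get_force())
effector.gripper_close(); print(telemetry.get_opening(),telemetry.get_finger_force())
f0=telemetry.get_force(); r.move_straight(p+[0,0,.06],v=.1); r.wait(.2)
print(telemetry.get_opening(),telemetry.get_finger_force(),telemetry.get_force(),f0,telemetry.get_time_s())
# pre-tap: rack frame
c=np.array([.6051,.0415]); ex=np.array([.9976,-.0698]); ey=np.array([.0698,.9976])
hd=c+ex*-.120+ey*(-.186-.039-.030); g=hd-ex*.039
print(hd,g)
r.move_straight([g[0],g[1],.066],v=.15,orientation=T(-4))
r.move_straight([g[0],g[1],.041],v=.1); r.wait(.2)
s=viewer.snapshot("top"); cv2.imwrite("pics/t2.png",cv2.resize(s["image"][170:310,320:520,::-1],(800,560),interpolation=cv2.INTER_CUBIC)); pickle.dump(s,open("t2.pkl","wb"))
s=viewer.snapshot("side"); cv2.imwrite("pics/s2.png",cv2.resize(s["image"][100:240,320:520,::-1],(800,560),interpolation=cv2.INTER_CUBIC))
print(telemetry.get_tcp_pos(),telemetry.get_time_s())
E
```

```text
hit False
[ 0.44731984 -0.30414018  0.00652542] [ 0.78370708 -0.86033502 -0.21091537]
0.2214096234524664 29.967260397970676
0.2254319193311752 29.968381114304066 [ 0.45686269  0.02105055 -2.56777684] [-1.06021923 -0.40838333 -0.09748027] 5.7333
[ 0.467589 -0.204512] [ 0.4286826 -0.2017898]
[ 0.42884978 -0.20194526  0.04138506] 7.275
```

View pics/t2.png

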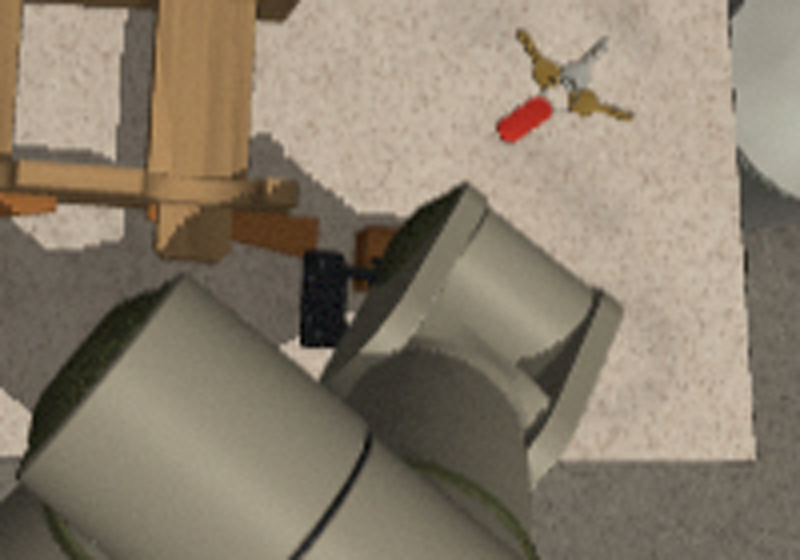

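View pics/s2.png

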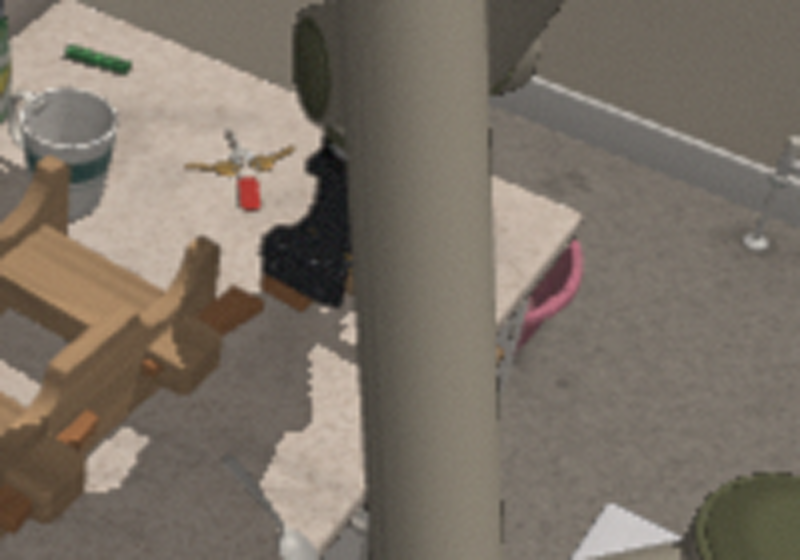

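The mallet is held with its head level, right of the wedge end. The visible corner of the head is at crop (375,258) in the top view. The gripper's dark side block is at (322,298), and I'll check its clearance to the rack along with the head edges.

Run:
```python
from h import *
s=pickle.load(open("t2.pkl","rb")); w=cloud(s)
c=np.array([.6051,.0415]); ex=np.array([.9976,-.0698]); ey=np.array([.0698,.9976])
def rf(q): d=q[:,:2]-c; return np.column_stack([d@ex,d@ey,q[:,2]])*1000
b=rf(w[225:262,392:410].reshape(-1,3)); k=b[b[:,2]>100]; print("block",k.min(0).round(),k.max(0).round())
hsv=cv2.cvtColor(s["image"],cv2.COLOR_RGB2HSV)
h=rf(w[222:245,406:425].reshape(-1,3)); h=h[(h[:,2]>70)&(h[:,2]<95)]; print("head",len(h),np.percentile(h,[2,50,98],axis=0).round(1))
e=rf(w[220:238,378:406].reshape(-1,3)); e=e[(e[:,2]>55)&(e[:,2]<76)&(e[:,1]<-155)&(e[:,1]>-200)]; print("wedge",len(e),np.percentile(e,[1,50,99],axis=0).round(1))
f=rf(w[205:225,360:400].reshape(-1,3)); f=f[(f[:,2]>100)&(f[:,1]<-120)]; print("board",np.percentile(f,[1,50,99],axis=0).round(1))
```

```text
block [-211. -205.  120.] [-122.  -80.  625.]
head 65 [[-140.9 -236.8   71.5]
 [-108.5 -223.2   82.7]
 [ -96.  -216.6   89.2]]
wedge 91 [[-120.1 -184.9   58.2]
 [-104.9 -169.3   65.1]
 [ -90.8 -155.6   69.5]]
board [[ -89.9 -159.5  102.6]
 [ -82.1 -139.1  124.8]
 [ -72.1 -120.4  134.2]]
```

Clearances are good: the head's front edge is about 6 mm ahead of the board face. Now for the tapping.

```bash
cat > tap.py <<'E'
from h import *
from rig import *
c=np.array([.6051,.0415]); ex=np.array([.9976,-.0698]); ey=np.array([.0698,.9976,0])
def pos(): return np.array(telemetry.get_tcp_pos())
def ry(): return (pos()[:2]-c)@ey[:2]*1000
def tap(dist,F,v=.04,back=.012):
    p=pos(); hit=r.move_straight(p+ey*dist,v=v,stop_force=F)
    y=ry(); f=np.array(telemetry.get_force()); q=pos(); r.move_straight(q-ey*back,v=.06); r.wait(.15)
    print(f"hit {hit} face y {y+39:.1f} F {f.round(1)} rest {np.array(telemetry.get_force()).round(1)} t {telemetry.get_time_s():.2f} open {telemetry.get_opening():.3f}")
    return hit,y+39
E
python3 - <<'E'
from tap import *
x0=pos()
print(ry()+39,telemetry.get_force())
tap(.038,5); tap(.020,6)
E
```

```text
-216.16325261696127 [ 0.54759258 -0.83662522 -2.03406168]
hit False face y -178.3 F [ 0.1 -0.5 -2.8] rest [-0.1 -0.  -1.6] t 8.88 open 0.219
hit False face y -170.1 F [-0.2 -1.3 -2.1] rest [-0.4  0.1 -1.7] t 10.03 open 0.221
```

Run:
```python
from tap import *
last=None
for i in range(7):
    hit,y=tap(.022,6)
    if hit and last is not None and abs(y-last)<.8: break
    last=y if hit else None
    if y>-132: break
```

```text
hit False face y -160.1 F [-0.7 -0.4 -1.8] rest [-0.2 -0.1 -3.3] t 11.22 open 0.223
hit False face y -149.9 F [-0.7 -0.6 -1.7] rest [-0.2  0.2 -2.2] t 12.43 open 0.220
hit False face y -139.7 F [-0.  -0.1 -2.8] rest [-0.2 -0.1 -1.4] t 13.62 open 0.225
hit True face y -132.9 F [-0.1 -4.4 -1.7] rest [ 0.5 -0.3 -2.1] t 14.62 open 0.225
hit True face y -132.8 F [-0.1 -6.8 -0.7] rest [-0.1 -0.4 -2.2] t 15.52 open 0.223
```

Run:
```python
from tap import *
for F in (8,8,9,9): tap(.022,F)
p=pos(); r.move_straight(p-ey*.04,v=.15)
s=viewer.snapshot("side"); cv2.imwrite("pics/s3.png",cv2.resize(s["image"][130:230,300:450,::-1],(750,500),interpolation=cv2.INTER_CUBIC))
```

```text
hit True face y -132.6 F [-1.3 -7.5 -1.2] rest [ 1.4  0.6 -3.4] t 16.43 open 0.222
hit True face y -132.6 F [-1.3 -7.3 -1.7] rest [-0.4  0.7 -2.2] t 17.33 open 0.222
hit True face y -132.6 F [-1.1 -8.3 -2. ] rest [-0.6 -0.  -1.4] t 18.24 open 0.225
hit True face y -132.6 F [-1.3 -6.6 -1.6] rest [-0.2  0.  -2.5] t 19.15 open 0.219
```

View pics/s3.png

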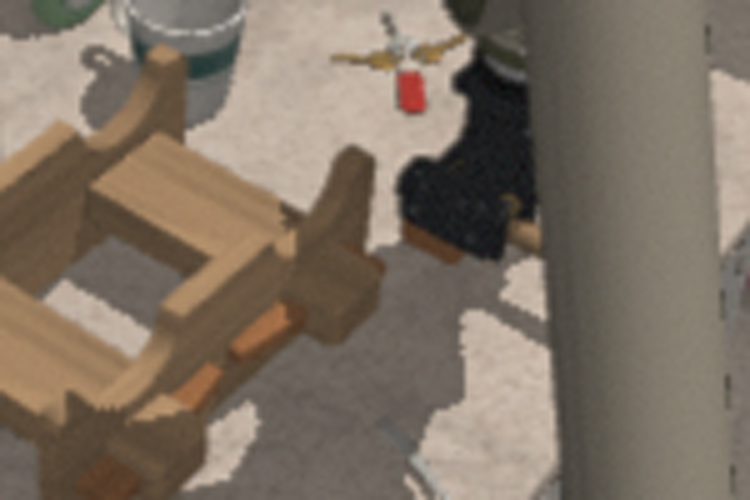

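The wedge is driven through, with its thin end at crop (270,330), and four more taps no longer move it. I'll lay the mallet back where it was.

Run:
```python
from tap import *
p=np.array([.4471,-.3039,.0062])
q=pos(); r.move_straight([q[0],q[1],.066],v=.12)
r.move_straight(p+[0,0,.06],v=.15,orientation=T(-26.4))
r.move_straight(p+[0,0,.012],v=.08)
print(r.move_straight(p,v=.02,stop_force=4),pos(),telemetry.get_force())
effector.open_jaws(); r.wait(.2)
r.move_straight(p+[0,0,.15],v=.12)
r.move_to([.247,-.491,.239],T(-26.4)); r.wait(.3)
s=viewer.snapshot("top"); print(mallet(s,(425,205,485,292),0),telemetry.get_time_s())
cv2.imwrite("pics/t4.png",cv2.resize(s["image"][150:310,310:510,::-1],(750,600),interpolation=cv2.INTER_CUBIC))
```

```text
True [ 0.44688141 -0.3037295   0.00591597] [-0.91894569  0.26026883  5.13031928]
{'c': array([ 481.50024976, -320.18709084]), 'rect': ((482.1968994140625, -321.2087707519531), (78.55330657958984, 48.98885726928711), 62.933685302734375), 'yaw': np.float32(-26.851107), 'line': array([   0.8921833 ,   -0.45167354,  369.34753   , -261.67123   ],
      dtype=float32), 'off': np.float64(-1.5504565797198147), 'top': np.float64(0.047973190081556094), 'n': 404} 26.55
```

View pics/t4.png

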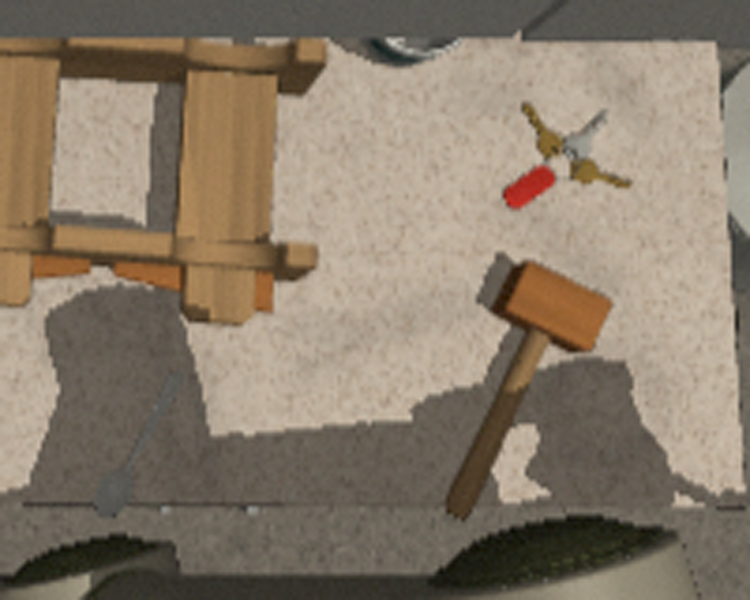

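The mallet lies flat in its original spot, with its head at crop (555,305). The wedge is deep in the tenon, its thick end at (272,290), and the keys and spoon haven't moved.

```bash
python3 -c "
from rig import *
print(ticket.sign_off())"
```

```text
the job is handed in; nothing more can be done
None
```

I drove the right-hand wedge in with a series of light taps until 8–9 N taps no longer moved it, laid the mallet back flat where it started, and handed the job in at about 27 s; no verdict came back.

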